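Hang the storage box lid back on with its hinge pin

ROBOT

A 6-joint arm with a two-finger parallel gripper is mounted at the origin on the work surface; the furniture and walls round the work are solid. World frame = base frame: x ahead of the robot, y to its left, z up, the work surface at z = 0. Lengths are in m, angles in rad, forces in N, time in s.
With the tool pointing down it reaches from about 0.3 to 0.875 m from the base axis. Payload 6.4 kg.
Tool frame: the origin (TCP) lies between the finger pads; the fingertips stand 8 mm ahead of it and the grasp point (between the pads) lies 11 mm behind it (ctrl.finger_overhang is the distance from the TCP to the fingertips, in m); z points along the fingers, y is the line along which they close (so a half turn about z gives the same grasp; the last joint's range is limited). The gripper opens to 85 mm and grips with 20 to 120 N. Pads are 22 mm wide; open, the fingers measure 114 mm over their backs; the gripper's body (76 mm by 85 mm) begins 54 mm behind the grasp point. The pads swing forward as they close: fully open they stand 13 mm farther back than shut.
Start: joints at [1.084, 0.181, 1.607, -0, 1.354, -0.206], TCP at [0.159, 0.552, 0.239] pointing down, gripper open.
Joint ranges: [-2.99, 2.99], [-0.89, 2.07], [0.3, 2.58], [-1.14, 4.28], [0, 2.63], [-3.12, 3.12]. Speed limits (rad/s): [2.57, 2.57, 3.01, 3.14, 3.14, 3.14].

INTERFACE

Orientations are given as a unit quaternion [w, x, y, z].
In Python, from bench import ctrl, camera gives the robot as it stands.
- The arm moves only by the shell command python3 -m pendant 'ROWS' [OPENING]. ROWS is JSON, a list of rows, each a list of 6 numbers: the shift along the world's x, y, z normalised to -1 to 1, where 1 is 200 mm, then the turn, a rotation vector about the world's x, y, z normalised to -1 to 1, where 1 is pi/2 rad. In form: [[dx, dy, dz, rx, ry, rz], ...]. A call has exactly 10 rows; each row shifts and turns the commanded pose from where the row before left it; what a row does not reach is not made up. A row lasts 1/8 s, in which the tool goes at most 62.5 mm and 10.7 degrees, less where a joint would pass 70% of its speed; a pose out of reach is approached as far as the arm can. A call with a number of a shift or a turn outside -1 to 1 is refused whole. A call with a gripper value outside its range is refused whole. OPENING is the opening, from -1 (shut) to 1 (fully open), set as the call begins (- or left out, the last holds). The fingers move at their own pace and stop on an object; the grip force is fixed at half the most. Time passes only in rows, so rows that do not move let the fingers close, or fill a call up. It gives the time, the measured TCP pose, the force, the opening and the grip force at its end, in the units of the state.
- ctrl.get_obs(): the state, without advancing time (a new reading comes with each control period).
- camera(name): name is "scene" or "top" or "wrist"; returns a dict with "color" (384x512x3 uint8, blue, green, red), "fx", "fy", "cx", "cy" (pixels), "distortion" ([k1, k2, p1, p2, k3] as OpenCV has them; the pictures are not rectified), "xyz" and "rotation" of the camera in the world; the wrist camera has in their place "hand_eye" (4x4, takes a point from camera to tool coordinates, whose origin is the TCP and whose axes are the flange's). Camera axes: x right, y down, z forward; pixel columns grow to the right and rows downward; lengths in m; the calibration is good to about 2 mm. A picture is of the moment at which its call begins: read the wrist's pose just before it. There is no depth.
- ctrl.hand_in(): hands the job in; it is judged then, once.
The state is a dict: "time_s": time; "q": joint angles; "dq": joint speeds; "joint_efforts": joint torques, N m; "eef_pos": TCP position; "eef_rot": TCP orientation; "wrist_force": force on the tool from outside, world axes, zero at the start; "torque": the same for the moment, N m; "opening": opening from 0.0 (shut) to 1.0 (fully open); "grasp_force": force on a finger pad.
Only numpy, scipy, OpenCV 4.12 (cv2) and the standard library are available. Lean on these libraries where they do the work, as an engineer would, in place of code of your own. Each camera call takes 0.05 s, during which the arm holds its last target. There are 200 camera calls.

TASK

Put the loose lid back on the wooden storage box so that its hinge knuckle drops in line between the two knuckles of the box. One end of the hinge is closed by a stop plate: slide the hinge pin in from the open end, through all three knuckles, until its square grip is home against the hinge, and let go. Leave the mug, the tape roll and the thread spool where they are.

Things in the scene. Friction and masses are not known exactly. Their poses are not given: they have to be found in the camera images.
- storage_box: Open plywood box, fixed to the table, 110 (x) x 80 (y) x 80 mm high, walls 6 mm, two thread spools inside (below 52 mm). Origin: centre of its underside; z up. Its -x face carries two steel hinge knuckles, tubes 22.6 mm outside, bore 13.6 mm, from y = 20 to 40 and y = -40 to -20 mm; hinge axis parallel to the box's y at x = -67.5, z = 84 mm.
- box_hinge (a point): Point on the box's hinge axis, midway between its two knuckles (4 mm above the rim); moves with the box.
- stop_plate: Solid steel plate, fixed to one end of the hinge (y = +41.5 or -41.5 mm of the box, differs from start to start), 3 mm thick along the hinge axis, 32 wide, reaching 22 mm above the axis: it closes that end. Origin: on the hinge axis, mid thickness.
- open_ring: Thin steel ring plate, fixed to the other end of the hinge, 25 mm outside, hole 13.6 mm, 3 mm thick along the axis: this is the open end. Origin: on the hinge axis, mid thickness.
- lid: Loose plywood lid, 0.18 kg, plate 106 (x) x 80 (y) x 8 mm. Origin: underside of the plate; z up. When on, it has the box's x, y and yaw and its origin is 80 mm above the box's. Four tapered feet, 7.3 mm long, under the plate fit inside the box walls with 2 mm play all round. It starts flat on the table, on its feet.
- lid_handle (a point): Centre of the lid's handle bar: 64 mm along the lid's y, 14 mm wide (x), 12 mm high, 32 mm above the plate's underside (24 mm above its upper face), on two posts 25 mm each side of the centre.
- lid_hinge (a point): Centre of the lid's one steel knuckle (22.6 mm outside, bore 13.6 mm, from y = -16 to 16 mm), on its axis, at x = -67.5, z = 4 mm of the lid. It coincides with box_hinge when the lid is on.
- hinge_pin: Loose hinge pin, 128 mm long, 0.12 kg. Origin: on the axis, at the shoulder where shank and grip meet. x points along the pin to the tip: aluminium shank, 10 mm diameter, 78 mm long; the other way a square dark steel grip, 16 x 16 x 50 mm. It starts lying on a face of the grip, axis level 8 mm above the table. Home, the shoulder touches the ring plate, 1.5 mm from open_ring's origin.
- pin_tip (a point): Tip of the pin's shank, on its axis; the last 12 mm taper to 3 mm diameter. Home, it stops 5 mm short of the stop plate.
- pin_grip (a point): Centre of the pin's square grip, 25 mm behind the shoulder.
- mug: Mug, 92 mm high, standing loose at the far right; a bystander. Origin: centre of its underside.
- tape_roll: Roll of tape, about 92 mm across, 48 mm high, lying loose at the near right; a bystander. Origin: centre of its underside.
- thread_spool: Thread spool, 36 mm across, 44 mm high, standing loose near the robot; a bystander. Origin: centre of its underside.

How it is judged:
On the way, in this order (a step that is already met when the one before it is completed fails the run):
1. the lid lies on the box with its knuckle in line with those of the box (distance between lid_hinge and box_hinge below 0.006 m and angle between lid's own z axis and vertical below 0.06 rad and angle between the y axis of lid and the y axis of storage_box, either way round below 0.12 rad), for 0.2 s.
2. the pin is through all three knuckles, its grip home against the open end (distance between pin_tip and stop_plate below 0.013 m and distance between hinge_pin and open_ring below 0.01 m and angle between the x axis of hinge_pin and the y axis of storage_box, either way round below 0.12 rad), for 0.2 s.
At the end, for the whole second after the job is handed in: Lid on the box, level within 0.06 rad, square within 0.12 rad, its knuckle within 6 mm of the box hinge centre; pin along the hinge within 0.12 rad, shoulder within 10 mm of the ring plate centre, tip within 13 mm of the stop plate centre; both at rest, released (all of step 1 and all of step 2 and linear speed of each of lid, hinge_pin below 0.02 m/s); the robot touches nothing.
It fails at once if the mug, tape roll or thread spool is shifted by more than 30 mm (distance of any of mug, tape_roll, thread_spool from where it was at the start of the episode above 0.03 m).
It also fails if it takes over 56 s, if anything falls off the work surface, if the arm or the gripper's body presses on something with over 40 N, if the wrist force passes 120 N, or if a joint passes its speed limit or range.

## Working session

There is one attempt and no reset: what is moved stays moved. The work goes in short steps, Python scripts to look and compute and a shell command to move; the robot and the scene stay as the last step left them, time stands still between calls to the robot, and variables do not carry over. Pictures are saved under pics/ and viewed, at most 15 in all, crops included, and the job is handed in when it is done.

```bash
ls; mkdir -p pics; cat > h.py <<'E'
import numpy as np,cv2
from bench import ctrl,camera
from scipy.spatial.transform import Rotation as R
def cam(n):
    o=ctrl.get_obs(); c=camera(n)
    K=np.array([[c['fx'],0,c['cx']],[0,c['fy'],c['cy']],[0,0,1.]]);D=np.array(c['distortion'],float)
    if 'hand_eye' in c:
        w,x,y,z=o['eef_rot'];T=np.eye(4);T[:3,:3]=R.from_quat([x,y,z,w]).as_matrix();T[:3,3]=o['eef_pos']
        T=T@np.array(c['hand_eye']);Rm,t=T[:3,:3],T[:3,3]
    else:
        t=np.array(c['xyz']);r=np.array(c['rotation'],float)
        Rm=r if r.shape==(3,3) else R.from_quat(r[[1,2,3,0]]).as_matrix()
    return dict(img=c['color'],K=K,D=D,R=Rm,t=t)
def ray(c,px):
    p=cv2.undistortPoints(np.array(px,float).reshape(-1,1,2),c['K'],c['D']).reshape(-1,2)
    return np.c_[p,np.ones(len(p))]@c['R'].T
def onz(c,px,z):
    d=ray(c,px);return c['t']+d*((z-c['t'][2])/d[:,2])[:,None]
def proj(c,P):
    rv=cv2.Rodrigues(c['R'].T)[0];return cv2.projectPoints(np.array(P,float).reshape(-1,1,3),rv,-c['R'].T@c['t'],c['K'],c['D'])[0].reshape(-1,2)
E
python3 - <<'E'
from h import *
for n in('scene','top','wrist'):
    c=cam(n);cv2.imwrite(f'pics/{n}0.png',c['img']);print(n,c['t'],c['R'].round(2).tolist(),c['K'][0,0])
a=[cv2.imread(f'pics/{n}0.png') for n in('scene','top')]
cv2.imwrite('pics/top0b.png',cv2.resize(a[1],(800,600),interpolation=cv2.INTER_CUBIC))
print(ctrl.get_obs())
E
```

```text
pics
scene [ 0.05776012 -0.72654416  0.6339565 ] [[0.84, -0.28, 0.47], [-0.55, -0.45, 0.7], [0.02, -0.85, -0.53]] 401.49972192282996
top [ 0.37678468 -0.03893657  1.21750209] [[-0.02, -0.99, 0.13], [-1.0, 0.02, -0.01], [0.01, -0.13, -0.99]] 425.48962461113024
wrist [0.09022226 0.57343659 0.37356243] [[0.28, 0.92, 0.27], [0.96, -0.27, -0.08], [-0.0, 0.28, -0.96]] 277.8147652952321
{'time_s': 0.15, 'q': array([ 1.08371514e+00,  1.81357980e-01,  1.60776690e+00, -7.24330805e-06,
        1.35380059e+00, -2.06268729e-01]), 'dq': array([-0.00040014, -0.00248602, -0.00356195,  0.00146199, -0.00109279,
        0.00049247]), 'joint_efforts': array([ 1.18467178e-03, -4.45264578e+01, -3.51694214e+01, -3.57131312e-04,
        5.81636676e-03,  2.22148333e-05]), 'eef_pos': array([0.15912702, 0.55211965, 0.23860359]), 'eef_rot': array([-2.23101629e-04,  1.39944554e-01,  9.90159117e-01, -6.27964345e-04]), 'wrist_force': array([0.25195735, 0.14001035, 0.68165328]), 'torque': array([-0.0135656 ,  0.00603709, -0.00696507]), 'grasp_force': 0.0, 'opening': 1.0011469248479752}
```

View pics/top0b.png

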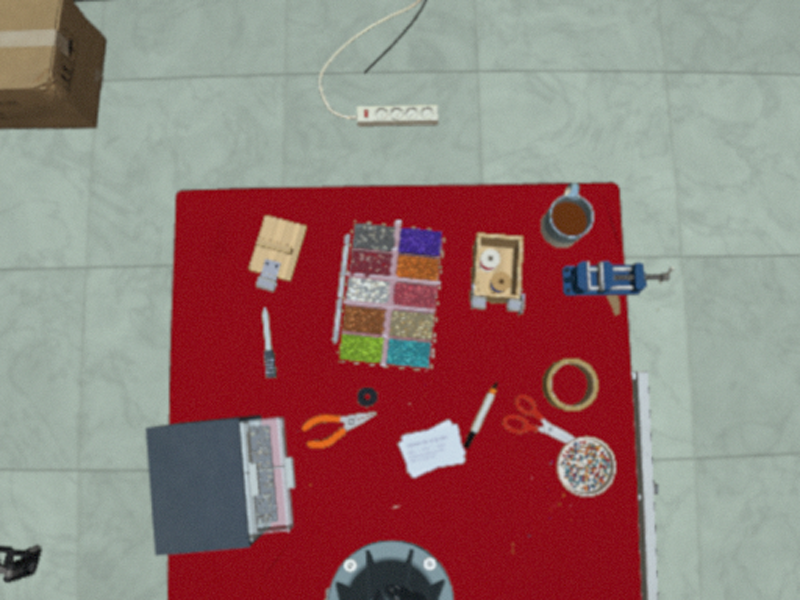

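View pics/scene0.png

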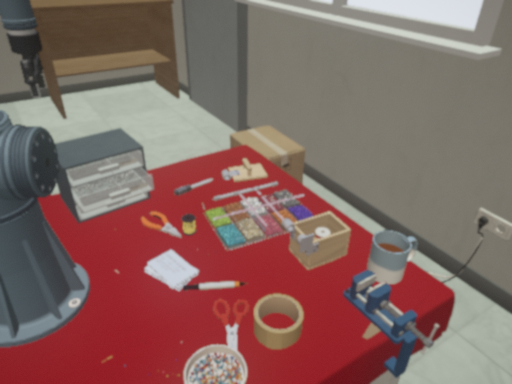

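The top view (800x600) shows the lid at (278,250) with its knuckle at (268,275). The pin's grip is at (270,362) and its tip at (265,308), pointing away from the robot. The box is at (498,268), with its hinge on the robot side at (480–520,302).

```bash
python3 - <<'E'
from h import *
c=cam('top')
def p(u,z): return onz(c,[np.array(u)/1.5625],z)[0].round(4)
print('pin grip end,tip',p((270,376),.008),p((265,308),.008))
print('lid corners top z.0153',[p(u,.0153) for u in((265,215),(307,223),(291,281),(249,270))])
print('knuckle',p((268,274),.02))
print('box rim',[p(u,.08) for u in((475,233),(523,235),(523,300),(472,297))])
print('hinge ends',p((474,303),.09),p((524,306),.09))
print('organizer',[p(u,.03) for u in((342,235),(442,228),(436,368),(336,360))],'spool',p((367,396),.044))
# crops
a=cv2.resize(c['img'][140:210,290:350],None,fx=6,fy=6,interpolation=cv2.INTER_CUBIC)
s=cam('scene')['img'];b=cv2.resize(s[200:280,275:360],None,fx=5,fy=5,interpolation=cv2.INTER_CUBIC)
H=max(a.shape[0],b.shape[0]);o=np.zeros((H,a.shape[1]+b.shape[1],3),np.uint8);o[:a.shape[0],:a.shape[1]]=a;o[:b.shape[0],a.shape[1]:]=b
cv2.imwrite('pics/box1.png',o);print(o.shape)
E
```

```text
pin grip end,tip [0.4037 0.2099 0.008 ] [0.5281 0.22   0.008 ]
lid corners top z.0153 [array([0.7017, 0.2207, 0.0153]), array([0.6848, 0.1421, 0.0153]), array([0.5762, 0.171 , 0.0153]), array([0.5982, 0.2489, 0.0153])]
knuckle [0.5892 0.2126 0.02  ]
box rim [array([ 0.6452, -0.1622,  0.08  ]), array([ 0.6404, -0.2468,  0.08  ]), array([ 0.5251, -0.2419,  0.08  ]), array([ 0.5319, -0.1534,  0.08  ])]
hinge ends [ 0.5201 -0.1555  0.09  ] [ 0.5134 -0.2415  0.09  ]
organizer [array([0.6573, 0.0757, 0.03  ]), array([ 0.6673, -0.1074,  0.03  ]), array([ 0.4123, -0.0904,  0.03  ]), array([0.4298, 0.0874, 0.03  ])] spool [0.3653 0.0321 0.044 ]
(420, 785, 3)
```

View pics/box1.png

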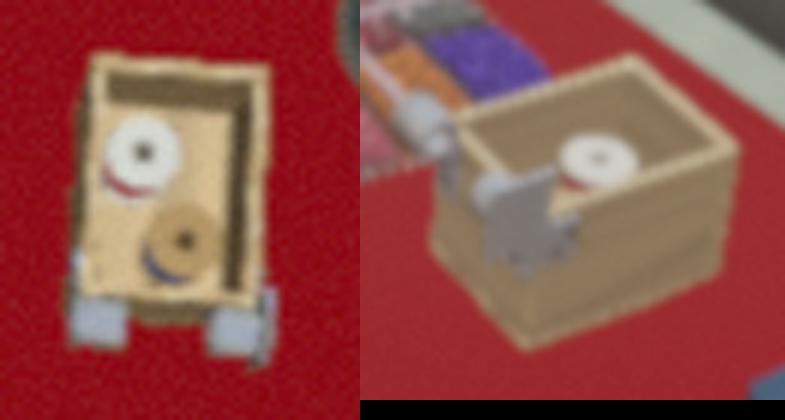

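The stop plate is at the -y end, so the pin goes in from +y. I'll move above the lid first.

```bash
python3 -m pendant '[[0.24,-0.178,0,0,0,-0.1],[0.24,-0.178,0,0,0,-0.1],[0.24,-0.178,0,0,0,-0.1],[0.24,-0.178,0,0,0,-0.1],[0.24,-0.178,0,0,0,-0.1],[0.24,-0.178,0,0,0,-0.1],[0.24,-0.178,0,0,0,-0.1],[0.24,-0.178,0,0,0,-0.1],[0.24,-0.178,0,0,0,-0.1],[0.24,-0.178,0,0,0,-0.09]]' 1
python3 - <<'E'
from h import *
c=cam('wrist');print(c['t'],c['R'].round(2).tolist());cv2.imwrite('pics/w1.png',c['img']);print(ctrl.get_obs()['q'])
E
```

```text
time_s: 1.5
eef_pos: [0.6407, 0.1951, 0.2392]
eef_rot: [-0.0, 0.796, 0.605, 0.0]
wrist_force: [0.5, -0.6, 0.5]
opening: 1.0
grasp_force: 0.0
[0.66006729 0.26564469 0.37421379] [[0.96, -0.26, -0.07], [-0.27, -0.92, -0.27], [0.0, 0.28, -0.96]]
[ 0.11057945  0.39411201  1.34106884 -0.00326567  1.40347372  0.39176075]
```

View pics/w1.png

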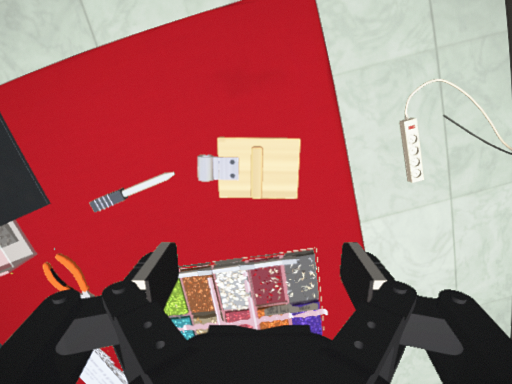

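The wrist view shows the lid plate at (217–300, 137–198), its handle bar at (257,172), the knuckle at (206,168), and the pin from (90,206) to (174,174). I'll measure these by mask.

```bash
cat > look.py <<'E'
from h import *
def segs(c):
    hsv=cv2.cvtColor(c['img'],cv2.COLOR_BGR2HSV);h,s,v=cv2.split(hsv)
    red=(((h<8)|(h>170))&(s>150)).astype(np.uint8)
    wood=((h>10)&(h<32)&(s>40)&(s<200)&(v>110)).astype(np.uint8)
    return 1-red,wood,hsv
def comp(m,box):
    x0,x1,y0,y1=box;mm=np.zeros_like(m);mm[y0:y1,x0:x1]=m[y0:y1,x0:x1]
    n,l,st,ce=cv2.connectedComponentsWithStats(mm);k=1+np.argmax(st[1:,4])
    return (l==k).astype(np.uint8)
def rect(c,m,z):
    cn=max(cv2.findContours(m,cv2.RETR_EXTERNAL,cv2.CHAIN_APPROX_NONE)[0],key=len).reshape(-1,2)
    P=onz(c,cn,z)[:,:2];r=cv2.minAreaRect((P*1000).astype(np.float32));return r
E
python3 - <<'E'
from look import *
c=cam('wrist');fg,wood,hsv=segs(c)
print('lid plate',rect(c,comp(wood,(190,320,120,215)),.0153))
pin=comp(fg,(70,190,150,225));print('pin',rect(c,pin,.008))
ys,xs=np.nonzero(pin);P=onz(c,np.c_[xs,ys],.008)[:,:2];m=P.mean(0);u=np.linalg.svd(P-m,full_matrices=False)[2][0];u*=np.sign(u[0]);t=(P-m)@u
print('pin dir deg',np.degrees(np.arctan2(u[1],u[0])),'ends',m+u*t.min(),m+u*t.max(),'grip c',m+u*(t.max()-.103))
k=comp(fg*(1-wood),(190,217,145,190));ys,xs=np.nonzero(k);print('knuckle px',xs.min(),xs.max(),ys.min(),ys.max(),onz(c,[[xs.mean(),ys.mean()]],.015))
print('handle row',hsv[172,240:272,2].tolist())
print('hand bar c',onz(c,[[257,172.5]],.0453))
for i in(0,1):pass
a=c['img'][120:215,60:320];cv2.imwrite('pics/w1c.png',cv2.resize(a,None,fx=3,fy=3,interpolation=cv2.INTER_CUBIC))
E
```

```text
lid plate ((640.8443603515625, 200.0706787109375), (80.43099975585938, 106.4859619140625), 73.79291534423828)
pin ((463.7413330078125, 216.75814819335938), (134.72067260742188, 18.005434036254883), 5.508077144622803)
pin dir deg 6.2629953468342245 ends [0.39677209 0.20992435] [0.53067248 0.22461956] grip c [0.42828722 0.21338305]
knuckle px 190 216 151 178 [[0.57955037 0.21879141 0.015     ]]
handle row [248, 247, 248, 247, 232, 235, 241, 239, 238, 240, 241, 243, 243, 244, 245, 241, 230, 240, 246, 247, 247, 247, 247, 247, 247, 247, 247, 246, 247, 247, 247, 247]
hand bar c [[0.64593247 0.19518177 0.0453    ]]
```

View pics/w1c.png

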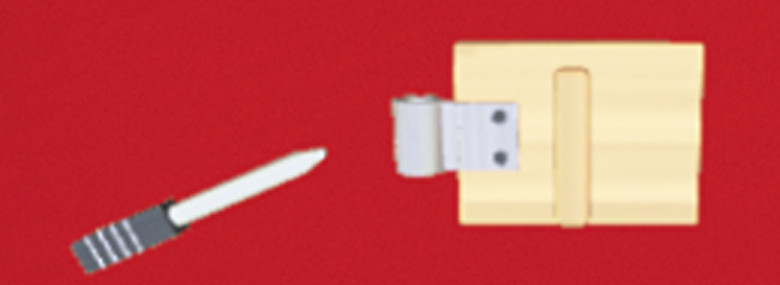

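```bash
python3 -m pendant '[[0,0.027,-0.2,0,0,-0.008],[0,0,-0.2,0,0,0],[0,0,-0.2,0,0,0],[0,0,-0.15,0,0,0],[0,0,-0.12,0,0,0],[0,0,-0.08,0,0,0],[0,0,-0.06,0,0,0],[0,0,-0.04,0,0,0],[0,0,0,0,0,0],[0,0,0,0,0,0]]' 1
python3 -m pendant '[[0,0,0,0,0,0],[0,0,0,0,0,0],[0,0,0,0,0,0],[0,0,0,0,0,0],[0,0,0,0,0,0],[0,0,0,0,0,0],[0,0,0,0,0,0],[0,0,0,0,0,0],[0,0,0,0,0,0],[0,0,0,0,0,0]]' -1
```

```text
time_s: 2.85
eef_pos: [0.6399, 0.202, 0.0301]
eef_rot: [0.0, 0.798, 0.602, 0.001]
wrist_force: [0.6, -0.2, -0.4]
opening: 1.001
grasp_force: 0.0
time_s: 4.1
eef_pos: [0.6395, 0.2019, 0.0295]
eef_rot: [0.0, 0.798, 0.602, 0.0]
wrist_force: [-0.9, -0.2, 3.8]
opening: 0.147
grasp_force: 58.8
```

```bash
python3 -m pendant '[[0,0,0.1,0,0,0],[0,0,0.25,0,0,0],[0,0,0.3,0,0,0],[0,0,0.3,0,0,0],[0,0,0.3,0,0,0],[-0.03,-0.2,0,0,0,0.028],[-0.03,-0.25,0,0,0,0.028],[-0.03,-0.25,0,0,0,0.028],[-0.03,-0.25,0,0,0,0.028],[-0.03,-0.25,0,0,0,0.028]]' -
python3 -m pendant '[[-0.03,-0.25,0,0,0,0],[-0.03,-0.25,0,0,0,0],[-0.03,-0.25,0,0,0,0],[-0.03,-0.25,0,0,0,0],[-0.03,-0.25,0,0,0,0],[0,-0.2,0,0,0,0],[0,-0.1,0,0,0,0],[0,0,0,0,0,0],[0,0,0,0,0,0],[0,0,0,0,0,0]]' -
python3 - <<'E'
from look import *
c=cam('wrist');print(c['t'],ctrl.get_obs()['q']);cv2.imwrite('pics/w2.png',cv2.resize(c['img'],(800,600),interpolation=cv2.INTER_CUBIC))
cv2.imwrite('pics/w2raw.png',c['img'])
import pickle;pickle.dump(c,open('w2.pkl','wb'))
E
```

```text
time_s: 5.35
eef_pos: [0.6087, -0.0396, 0.2802]
eef_rot: [0.0, 0.727, 0.687, 0.0]
wrist_force: [0.1, -0.7, -0.7]
opening: 0.148
grasp_force: 58.8
time_s: 6.6
eef_pos: [0.5798, -0.3464, 0.2796]
eef_rot: [-0.0, 0.727, 0.687, 0.0]
wrist_force: [-0.3, 0.5, -1.3]
opening: 0.153
grasp_force: 58.8
[ 0.5839508  -0.2733595   0.41462124] [-7.14160268e-01  3.74303454e-01  1.28528719e+00  1.93334083e-04
  1.48195312e+00 -6.58288656e-01]
```

View pics/w2.png

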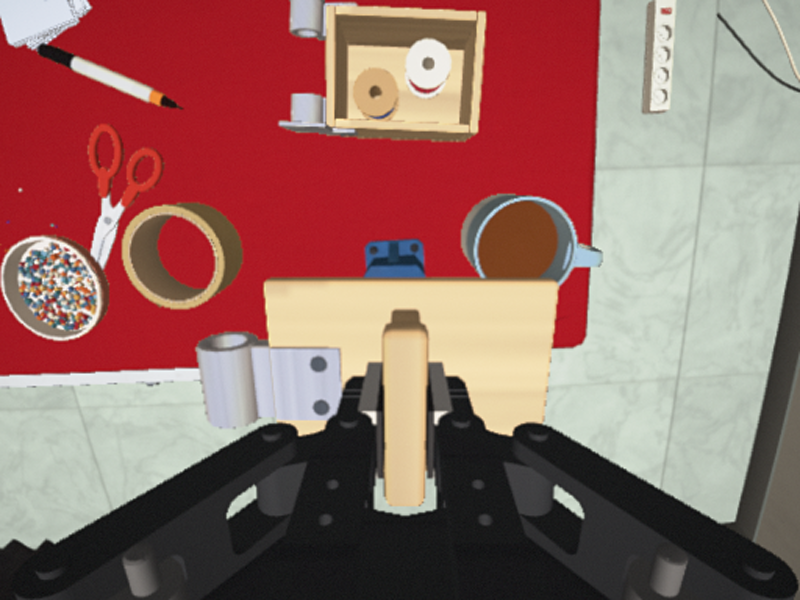

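The box rim is at about (328–487, 6–132), with the stop plate at (300,127) on the near (-y) end. The held lid's far edge runs from (265,280) to (557,281), and the end of its knuckle is at (229,345). Next I'll fit the rim edges.

```bash
python3 - <<'E'
from look import *
import pickle;c=pickle.load(open('w2.pkl','rb'));fg,wood,hsv=segs(c)
s=1.5625
# box: left & right & top silhouettes, against red (native px)
def fit(P): 
    l=cv2.fitLine(P.astype(np.float32),cv2.DIST_HUBER,0,1e-4,1e-4).ravel();return l[:2],l[2:]
R_=[];L_=[];T_=[]
for y in range(12,76,2):
    r=fg[y,290:330]; x=290+np.argmin(r); R_.append((x-.5,y))
for y in range(28,56,2):
    r=fg[y,195:225]; x=195+np.nonzero(r==0)[0].max(); L_.append((x+.5,y))
for x in range(225,300,3):
    col=fg[0:20,x]; T_.append((x,np.nonzero(col==0)[0].max()+.5 if (col==0).any() else -1))
print(R_[::4],L_[::3],T_[::5])
for n,E in(('R',R_),('L',L_),('T',T_)):
    E=[e for e in E if e[1]>=0]; d,p=fit(onz(c,E,.08)[:,:2]);print(n,d,p,np.degrees(np.arctan2(d[1],d[0])))
q=np.array([(328,6),(487,12),(478,131),(329,129)])/s
print('corners',onz(c,q,.08)[:,:2].round(4).tolist())
# knuckle & plates
print('plate top px (z .106)',onz(c,np.array([(280,125),(355,131)])/s,.106).round(4).tolist(),'upper knuckle end',onz(c,np.array([(291,36),(322,36)])/s,.084).round(4).tolist())
zt=.2796-.0222
print('lid far edge',onz(c,np.array([(265,280.5),(557,281.5)])/s,zt+.008).round(4).tolist(),'knuckle end c',onz(c,np.array([(228,345)])/s,zt+.004).round(4).tolist())
E
```

```text
[(np.float64(310.5), 12), (np.float64(309.5), 20), (np.float64(309.5), 28), (np.float64(309.5), 36), (np.float64(308.5), 44), (np.float64(308.5), 52), (np.float64(307.5), 60), (np.float64(306.5), 68)] [(np.float64(207.5), 28), (np.float64(207.5), 34), (np.float64(207.5), 40), (np.float64(207.5), 46), (np.float64(208.5), 52)] [(225, np.float64(0.5)), (240, np.float64(3.5)), (255, np.float64(4.5)), (270, np.float64(5.5)), (285, np.float64(5.5))]
R [0.09059076 0.99588823] [ 0.64308417 -0.20105192] 84.8024
L [0.09554827 0.9954248 ] [ 0.5325142  -0.19047081] 84.51712
T [ 0.9946843  -0.10297202] [ 0.59851444 -0.15909028] -5.9103384
corners [[0.5385, -0.1544], [0.6473, -0.1643], [0.6395, -0.2422], [0.5317, -0.2347]]
plate top px (z .106) [[0.5031, -0.233, 0.106], [0.553, -0.2401, 0.106]] upper knuckle end [[0.5119, -0.1727, 0.084], [0.5332, -0.1743, 0.084]]
lid far edge [[0.5328, -0.3048, 0.2654], [0.6362, -0.3111, 0.2654]] knuckle end c [[0.5134, -0.3299, 0.2614]]
```

```bash
python3 -m pendant '[[0.036,0.15,0,0,0,-0.021],[0,0.2,0,0,0,0],[0,0.2,0,0,0,0],[0,0.15,0,0,0,0],[0,0.052,-0.15,0,0,0],[0,0,-0.2,0,0,0],[0,0,-0.2,0,0,0],[0,0,-0.15,0,0,0],[0,0,-0.1,0,0,0],[0,0,0,0,0,0]]' -
python3 - <<'E'
from look import *
a=cam('scene')
o=ctrl.get_obs();print(o['eef_pos'],np.degrees(2*np.arctan2(o['eef_rot'][2],o['eef_rot'][1]))-90)
cv2.imwrite('pics/s2.png',cv2.resize(a['img'][165:285,250:410],(800,600),interpolation=cv2.INTER_CUBIC))
E
```

```text
time_s: 7.9
eef_pos: [0.5857, -0.1968, 0.118]
eef_rot: [-0.001, 0.738, 0.675, -0.0]
wrist_force: [0.3, -0.3, -1.8]
opening: 0.149
grasp_force: 58.7
[ 0.58662749 -0.19730254  0.11947496] -5.182648735846001
```

View pics/s2.png

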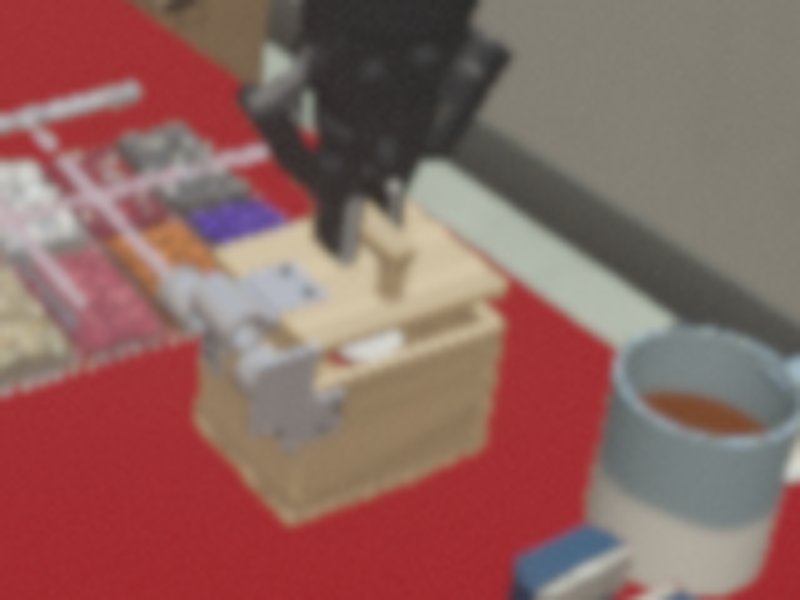

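The lid hangs about 15 mm above the rim, its knuckle over the gap between the box's. I'll lower it slowly.

```bash
python3 -m pendant '[[0.001,0.006,-0.02,0,0,0],[0,0,-0.02,0,0,0],[0,0,-0.02,0,0,0],[0,0,-0.01,0,0,0],[0,0,-0.01,0,0,0],[0,0,0,0,0,0],[0,0,0,0,0,0],[0,0,0,0,0,0],[0,0,0,0,0,0],[0,0,0,0,0,0]]' -
```

```text
time_s: 9.2
eef_pos: [0.5868, -0.1965, 0.1033]
eef_rot: [0.0, 0.738, 0.674, 0.0]
wrist_force: [0.3, 0.9, -2.2]
opening: 0.152
grasp_force: 58.8
```

```bash
python3 -m pendant '[[0,0,0,0,0,0],[0,0,0,0,0,0],[0,0,0,0,0,0],[0,0,0,0,0,0],[0,0,0.05,0,0,0],[0,0,0.2,0,0,0],[0,0,0.25,0,0,0],[0,0,0.3,0,0,0],[0,0,0.2,0,0,0],[0,0,0,0,0,0]]' 1
python3 - <<'E'
from look import *
import pickle
c=cam('wrist');pickle.dump(c,open('w3.pkl','wb'))
bc=np.array([.588,-.1983]);y=np.radians(-5.3);xa=np.array([np.cos(y),np.sin(y)]);ya=np.array([-xa[1],xa[0]])
P=[[*(bc-.0675*xa+s*ya),.084] for s in(-.0415,-.02,.02,.0415)];pp=proj(c,P);print(pp)
x,yy=pp.mean(0).astype(int);print(x,yy)
cv2.imwrite('pics/w3.png',cv2.resize(c['img'][max(0,yy-60):yy+60,max(0,x-40):x+120],(800,600),interpolation=cv2.INTER_CUBIC))
E
```

```text
time_s: 10.45
eef_pos: [0.5886, -0.1974, 0.3092]
eef_rot: [0.005, 0.738, 0.674, 0.001]
wrist_force: [1.1, 0.2, -0.2]
opening: 1.004
grasp_force: 0.0
[[207.27012558 202.23131302]
 [206.43740379 186.95266302]
 [204.8672594  157.18610075]
 [204.01532258 140.4553737 ]]
205 171
```

View pics/w3.png

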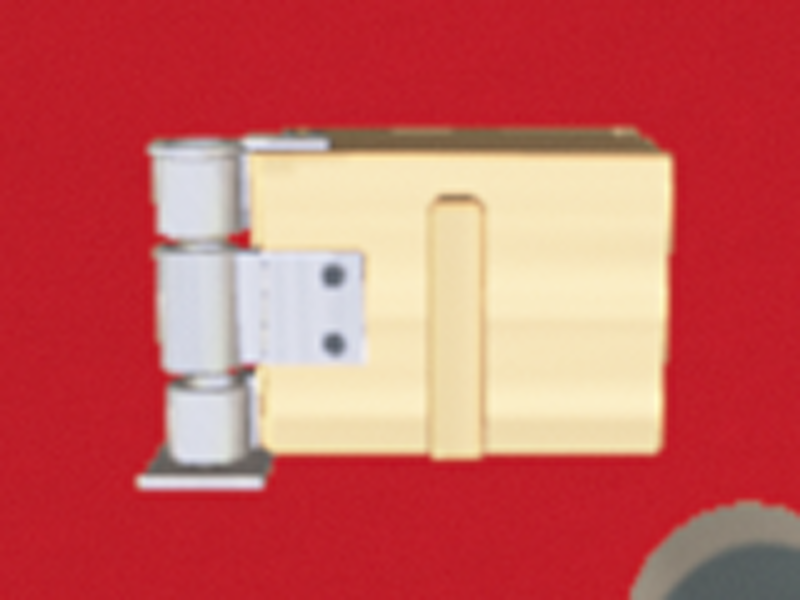

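The lid is on: its knuckle (200,310) is in line with the box knuckles (200,190) and (206,415), and the ring end is at (197,143). The hinge estimate agrees to about 1 mm. Before picking the pin I'll check the drawer height near it.

```bash
python3 - <<'E'
from look import *
c=cam('top');w=dict(K=None)
w=cam('wrist');w['t']=np.array([.66006729,.26564469,.37421379]);M=np.array([[.9635,-.258,-.0735],[-.2677,-.9275,-.2645],[0,.2744,-.9616]]);u,_,v=np.linalg.svd(M);w['R']=u@v
d1=ray(c,[np.array((240,420))/1.5625])[0];d2=ray(w,[(48,203)])[0]
A=np.c_[d1,-d2];s=np.linalg.lstsq(A,w['t']-c['t'],rcond=None)[0];print(c['t']+d1*s[0],w['t']+d2*s[1])
for z in(.06,.1,.13):print(onz(c,np.array([(248,418),(288,416)])/1.5625,z))
E
```

```text
[0.32552747 0.26290161 0.01294136] [0.33635095 0.23565137 0.00565244]
[[0.33079557 0.23719195 0.06      ]
 [0.33333899 0.1677672  0.06      ]]
[[0.33238482 0.22764973 0.1       ]
 [0.33484035 0.1606241  0.1       ]]
[[0.33357676 0.22049306 0.13      ]
 [0.33596637 0.15526678 0.13      ]]
```

```bash
python3 -m pendant '[[-0.0765,0.206,-0.035,0,0,0.112],[-0.0765,0.206,-0.035,0,0,0.112],[-0.0765,0.206,-0.035,0,0,0.112],[-0.0765,0.206,-0.035,0,0,0.112],[-0.0765,0.206,-0.035,0,0,0.112],[-0.0765,0.206,-0.035,0,0,0.112],[-0.0765,0.206,-0.035,0,0,0.112],[-0.0765,0.206,-0.035,0,0,0.112],[-0.0765,0.206,-0.035,0,0,0.112],[-0.0765,0.206,-0.035,0,0,0.112]]' 1
python3 -m pendant '[[0,0,0,0,0,0],[0,0,-0.1,0,0,0],[0,0,-0.1,0,0,0],[0,0,-0.1,0,0,0],[0,0,-0.1,0,0,0],[0,0,0,0,0,0],[0,0,0,0,0,0],[0,0,0,0,0,0],[0,0,0,0,0,0],[0,0,0,0,0,0]]' 1
python3 - <<'E'
from look import *
c=cam('wrist');o=ctrl.get_obs();print(np.degrees(2*np.arctan2(o['eef_rot'][2],o['eef_rot'][1]))-90)
fg,wood,hsv=segs(c)
pp=proj(c,[[.405,.2105,.008],[.53,.2225,.008]]);print(pp)
x0,y0=(pp.min(0)-25).astype(int);x1,y1=(pp.max(0)+25).astype(int)
m=comp(fg,(max(x0,0),x1,max(y0,0),y1));ys,xs=np.nonzero(m);print(xs.min(),xs.max(),ys.min(),ys.max(),len(xs))
P=onz(c,np.c_[xs,ys],.008)[:,:2];mm=P.mean(0);u=np.linalg.svd(P-mm,full_matrices=False)[2][0];u*=np.sign(u[0]);t=(P-mm)@u
print(np.degrees(np.arctan2(u[1],u[0])),mm+u*t.min(),mm+u*t.max(),t.max()-t.min(),'shoulder',mm+u*(t.max()-.078))
v=c['img'].copy();[cv2.circle(v,tuple(int(a) for a in q),2,(0,255,0),-1) for q in pp];v[m==1]=v[m==1]//2+np.array([0,100,0],np.uint8)
cv2.imwrite('pics/w4.png',v)
E
```

```text
time_s: 11.85
eef_pos: [0.432, 0.2165, 0.2314]
eef_rot: [-0.002, -0.052, 0.999, -0.0]
wrist_force: [0.4, -0.0, -0.1]
opening: 0.998
grasp_force: 0.0
time_s: 13.1
eef_pos: [0.4339, 0.2156, 0.1537]
eef_rot: [0.0, -0.049, 0.999, 0.0]
wrist_force: [-0.1, -0.3, -0.1]
opening: 0.998
grasp_force: 0.0
95.60840763983342
[[255.37828857 157.40645436]
 [255.66028205 267.00038368]]
247 264 155 268 1444
5.954973357004567 [0.40248186 0.21062885] [0.53116825 0.2240521 ] 0.12938459328389218 shoulder [0.45358916 0.21595984]
```

View pics/w4.png

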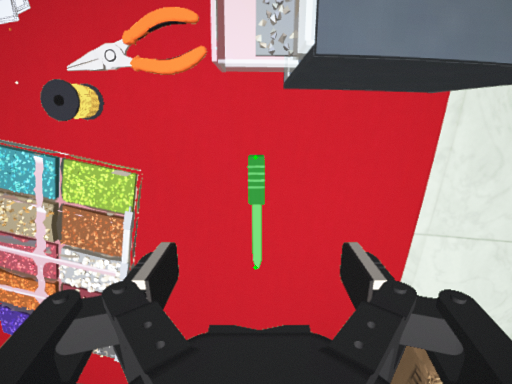

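The pin is seen cleanly at (247–264, 155–268), shoulder near (256,205) and tip down. The drawer unit stays clear behind it. I'll descend and grasp.

```bash
python3 -m pendant '[[0.013,-0.006,-0.15,0,0,0.004],[0,0,-0.15,0,0,0],[0,0,-0.15,0,0,0],[0,0,-0.1,0,0,0],[0,0,-0.07,0,0,0],[0,0,-0.05,0,0,0],[0,0,-0.03,0,0,0],[0,0,-0.013,0,0,0],[0,0,0,0,0,0],[0,0,0,0,0,0]]' 1
python3 -m pendant '[[0,0,0,0,0,0],[0,0,0,0,0,0],[0,0,0,0,0,0],[0,0,0,0,0,0],[0,0,0,0,0,0],[0,0,0,0,0,0],[0,0,0,0,0,0],[0,0,0,0,0,0],[0,0,0,0,0,0],[0,0,0,0,0,0]]' -1
```

```text
time_s: 14.4
eef_pos: [0.4367, 0.2144, 0.0111]
eef_rot: [0.0, -0.052, 0.999, 0.0]
wrist_force: [-0.4, -0.1, 0.3]
opening: 0.997
grasp_force: 0.0
time_s: 15.65
eef_pos: [0.4366, 0.2144, 0.011]
eef_rot: [0.0, -0.052, 0.999, 0.0]
wrist_force: [-0.5, 0.3, 6.5]
opening: 0.17
grasp_force: 59.8
```

```bash
python3 -m pendant '[[0,0,0.15,0,0,0],[0,0,0.25,0,0,0],[0,0,0.3,0,0,0],[0,0,0.2,0,0,0],[0.05,-0.122,0,0,0,-0.1125],[0.05,-0.122,0,0,0,-0.1125],[0.05,-0.122,0,0,0,-0.1125],[0.05,-0.122,0,0,0,-0.1125],[0.05,-0.122,0,0,0,-0.1125],[0.05,-0.122,0,0,0,-0.1125]]' -
python3 -m pendant '[[0.05,-0.122,0,0,0,-0.1125],[0.05,-0.122,0,0,0,-0.1125],[0.05,-0.122,0,0,0,-0.1125],[0.047,-0.123,0,0,0,-0.1131],[0,0,0,0,0,0],[0,0,0,0,0,0],[0,0,0,0,0,0],[0,0,0,0,0,0],[0,0,0,0,0,0],[0,0,0,0,0,0]]' -
python3 - <<'E'
from look import *
import pickle
c=cam('wrist');pickle.dump(c,open('w5.pkl','wb'));o=ctrl.get_obs();print(o['eef_pos'],np.degrees(2*np.arctan2(o['eef_rot'][2],o['eef_rot'][1]))-90)
cv2.imwrite('pics/w5.png',cv2.resize(c['img'],(800,600),interpolation=cv2.INTER_CUBIC))
E
```

```text
time_s: 16.9
eef_pos: [0.496, 0.0671, 0.1899]
eef_rot: [-0.001, 0.463, 0.886, -0.0]
wrist_force: [0.3, 0.6, -1.7]
opening: 0.169
grasp_force: 59.1
time_s: 18.15
eef_pos: [0.5357, -0.0297, 0.1907]
eef_rot: [0.0, 0.739, 0.674, 0.0]
wrist_force: [-1.0, 0.4, -0.9]
opening: 0.168
grasp_force: 59.1
[ 0.53576535 -0.0298033   0.19076061] -5.326258723973282
```

View pics/w5.png

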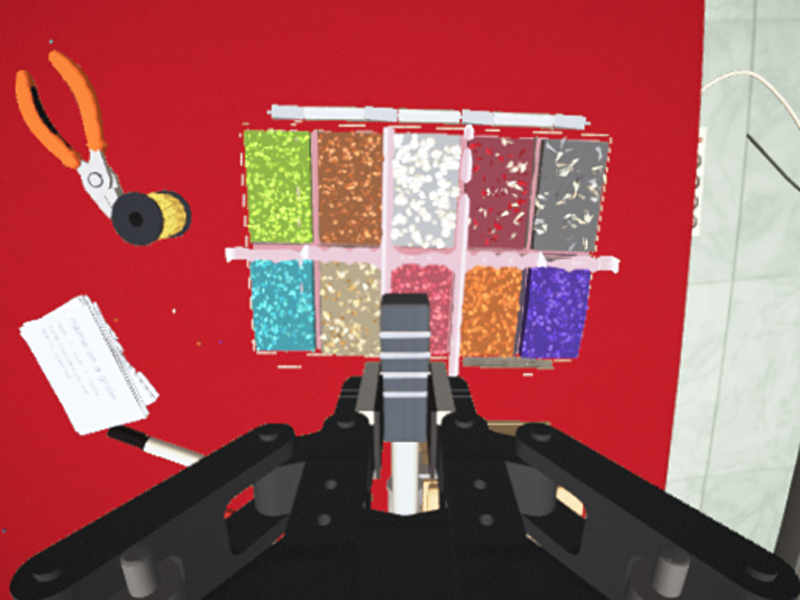

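The pin is held square: grip at (381–430, 297–440), shank running down along the tool axis. I'll check its axial and vertical position in the hand, then descend to the hinge height.

```bash
python3 -m pendant '[[0,0,-0.15,0,0,0],[0,0,-0.15,0,0,0],[0,0,-0.1,0,0,0],[0,0,-0.07,0,0,0],[0,0,-0.048,0,0,0],[0,0,0,0,0,0],[0,0,0,0,0,0],[0,0,0,0,0,0],[0,0,0,0,0,0],[0,0,0,0,0,0]]' -
python3 - <<'E'
from look import *
import pickle
w=pickle.load(open('w5.pkl','rb'))
q=onz(w,np.array([(405,296),(382,440),(428,440)])/1.5625,.1907-.003+.008)
print('grip rear/shoulder rel TCP',(q-np.array([.5358,-.0298,.1907])).round(4).tolist())
o=ctrl.get_obs();print(o['eef_pos'])
c=cam('scene')
H=np.array([.5208,-.1921]);ya=np.array([.0924,.9957]);e=o['eef_pos']
P=[[*(H+s*ya),.084] for s in(-.0415,.0415)]+[[*(e[:2]-s*ya),e[2]-.003] for s in(-.033,.017,.095)]
pp=proj(c,P);print(pp.round(1).tolist())
x0,y0=pp.min(0).astype(int)-30
a=cv2.resize(c['img'][y0:y0+120,x0:x0+160],(800,600),interpolation=cv2.INTER_CUBIC)
for p in pp: cv2.circle(a,tuple(int(v) for v in (p-[x0,y0]+.5)*5),3,(0,255,0),-1)
cv2.imwrite('pics/s6.png',a);print(x0,y0)
E
```

```text
time_s: 19.45
eef_pos: [0.5358, -0.0299, 0.0873]
eef_rot: [0.0, 0.739, 0.673, 0.0]
wrist_force: [-0.2, -0.2, -0.8]
opening: 0.169
grasp_force: 59.1
grip rear/shoulder rel TCP [[0.0037, 0.0381, 0.005], [-0.009, -0.0124, 0.005], [0.0068, -0.0139, 0.005]]
[ 0.53584953 -0.02992778  0.08731084]
[[305.3, 243.5], [285.0, 222.5], [253.8, 190.1], [263.1, 199.7], [279.1, 216.3]]
223 160
```

View pics/s6.png

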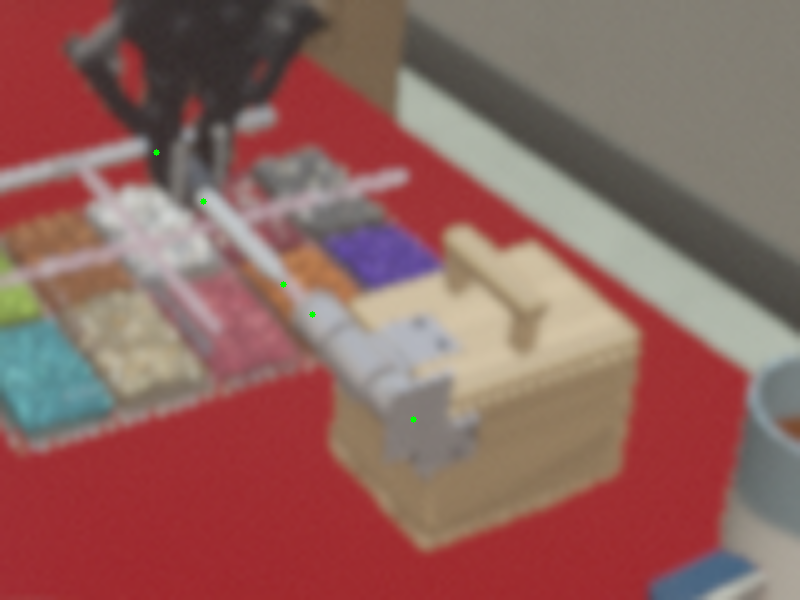

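The scene view shows the shank pointing at the ring, with the predicted dots lying along both pin and hinge. I'll start inserting and watch the force.

```bash
python3 -m pendant '[[-0.0037,-0.04,0,0,0,0],[-0.0037,-0.04,0,0,0,0],[-0.0028,-0.03,0,0,0,0],[-0.0028,-0.03,0,0,0,0],[-0.0028,-0.03,0,0,0,0],[-0.0028,-0.03,0,0,0,0],[-0.0023,-0.025,0,0,0,0],[0,0,0,0,0,0],[0,0,0,0,0,0],[0,0,0,0,0,0]]' -
```

```text
time_s: 20.75
eef_pos: [0.5315, -0.0747, 0.0871]
eef_rot: [-0.0, 0.739, 0.673, 0.0]
wrist_force: [-0.3, -0.5, -1.5]
opening: 0.164
grasp_force: 59.1
```

```bash
python3 -m pendant '[[-0.0028,-0.03,0,0,0,0],[-0.0028,-0.03,0,0,0,0],[-0.0028,-0.03,0,0,0,0],[-0.0028,-0.03,0,0,0,0],[-0.0028,-0.03,0,0,0,0],[-0.0028,-0.03,0,0,0,0],[-0.0028,-0.03,0,0,0,0],[-0.0028,-0.03,0,0,0,0],[0,0,0,0,0,0],[0,0,0,0,0,0]]' -
```

```text
time_s: 22.0
eef_pos: [0.527, -0.1228, 0.087]
eef_rot: [-0.0, 0.739, 0.673, 0.0]
wrist_force: [0.1, 0.4, -2.2]
opening: 0.169
grasp_force: 59.1
```

```bash
python3 -m pendant '[[-0.0009,-0.01,0,0,0,0],[-0.0009,-0.01,0,0,0,0],[-0.0009,-0.01,0,0,0,0],[-0.0009,-0.01,0,0,0,0],[-0.0005,-0.005,0,0,0,0],[0,0,0,0,0,0],[0,0,0,0,0,0],[0,0,0,0,0,0],[0,0,0,0,0,0],[0,0,0,0,0,0]]' -
```

```text
time_s: 23.25
eef_pos: [0.5263, -0.1319, 0.0871]
eef_rot: [0.0, 0.739, 0.673, -0.0]
wrist_force: [-0.6, 0.5, -1.2]
opening: 0.164
grasp_force: 59.1
```

```bash
python3 -m pendant '[[-0.0005,-0.005,0,0,0,0],[-0.0005,-0.005,0,0,0,0],[0,0,0,0,0,0],[-0.0005,-0.005,0,0,0,0],[0,0,0,0,0,0],[0,0,0,0,0,0],[0,0,0,0,0,0],[0,0,0,0,0,0],[0,0,0,0,0,0],[0,0,0,0,0,0]]' -
```

```text
time_s: 24.5
eef_pos: [0.5259, -0.1349, 0.0871]
eef_rot: [-0.0, 0.739, 0.673, -0.0]
wrist_force: [-0.3, -0.4, -1.5]
opening: 0.17
grasp_force: 59.1
```

```bash
python3 -m pendant '[[-0.0005,-0.005,0,0,0,0],[0,0,0,0,0,0],[-0.0005,-0.005,0,0,0,0],[0,0,0,0,0,0],[0,0,0,0,0,0],[0,0,0,0,0,0],[0,0,0,0,0,0],[0,0,0,0,0,0],[0,0,0,0,0,0],[0,0,0,0,0,0]]' -
python3 - <<'E'
from look import *
c=cam('wrist');o=ctrl.get_obs();e=o['eef_pos'];print(e)
q=onz(c,np.array([(405,296),(382,440),(428,440)])/1.5625,e[2]+.005);print((q-e).round(4).tolist())
a=cv2.resize(c['img'][170:300,150:370],(800,473),interpolation=cv2.INTER_CUBIC)
H=np.array([.5208,-.1921]);ya=np.array([.0924,.9957])
for p in proj(c,[[*(H+s*ya),.0965] for s in(.04,.043)]): print(p)
cv2.imwrite('pics/w7.png',a)
E
```

```text
time_s: 25.75
eef_pos: [0.5259, -0.1351, 0.0871]
eef_rot: [-0.001, 0.739, 0.673, 0.001]
wrist_force: [1.8, 9.1, 0.7]
opening: 0.166
grasp_force: 59.4
[ 0.52588894 -0.13507784  0.08707877]
[[0.0038, 0.038, 0.005], [-0.0089, -0.0124, 0.005], [0.0069, -0.0139, 0.005]]
[259.13030683 292.9303435 ]
[259.12305945 288.07992932]
```

View pics/w7.png

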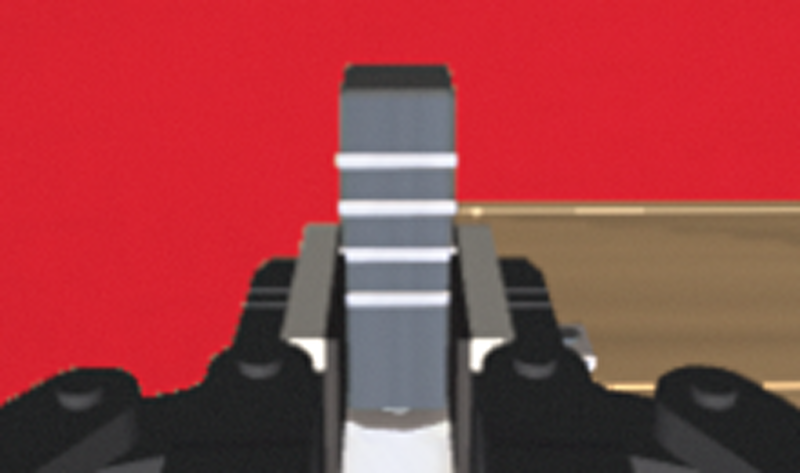

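The arm stopped with 9 N along the hinge, at the expected home position, and the shoulder is at the ring near (398,410). I'll relieve the push, release and withdraw.

```bash
python3 -m pendant '[[0.0009,0.008,0,0,0,0],[0,0,0,0,0,0],[0,0,0,0,0,0],[0,0,0,0,0,0],[0,0,0,0,0,0],[0,0,0,0,0,0],[0,0,0,0,0,0],[0,0,0,0,0,0],[0,0,0,0,0,0],[0,0,0,0,0,0]]' -
python3 -m pendant '[[0,0,0,0,0,0],[0,0,0,0,0,0],[0,0,0,0,0,0],[0,0,0,0,0,0],[0,0,0,0,0,0],[0,0,0.05,0,0,0],[0,0,0.15,0,0,0],[0,0,0.25,0,0,0],[0,0,0.25,0,0,0],[0,0,0.1,0,0,0]]' -0.3
python3 - <<'E'
from look import *
c=cam('wrist');e=ctrl.get_obs()['eef_pos'];print(e)
H=np.array([.5208,-.1921]);ya=np.array([.0924,.9957])
pp=proj(c,[[*(H+s*ya),.09] for s in(-.0415,.0415,.043,.093)]);print(pp)
x,y=pp.mean(0).astype(int);x0,y0=max(0,x-90),max(0,y-80)
a=cv2.resize(c['img'][y0:y0+160,x0:x0+213],(800,600),interpolation=cv2.INTER_CUBIC);print(x0,y0)
cv2.imwrite('pics/w8.png',a)
E
```

```text
time_s: 27.05
eef_pos: [0.5259, -0.135, 0.0871]
eef_rot: [-0.0, 0.739, 0.673, 0.0]
wrist_force: [0.7, 5.2, -0.4]
opening: 0.161
grasp_force: 59.2
time_s: 28.3
eef_pos: [0.5274, -0.136, 0.2518]
eef_rot: [0.003, 0.739, 0.673, 0.001]
wrist_force: [0.3, -1.3, 0.1]
opening: 0.349
grasp_force: 0.0
[ 0.52807031 -0.13626048  0.25339059]
[[256.8214241  262.50257896]
 [256.55015683 196.41088176]
 [256.54500733 195.11929941]
 [256.36875645 150.00033308]]
166 121
```

View pics/w8.png

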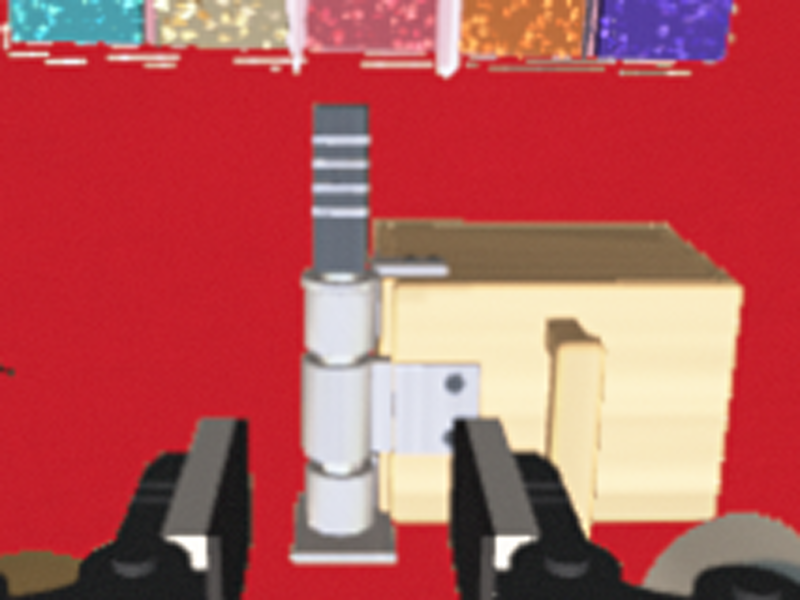

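The grip's shoulder (340,272) sits flush on the ring. The pin lies straight along the hinge, the lid is flat, and the gripper is clear. I'm handing in.

```bash
python3 -c "
from bench import ctrl
print(ctrl.hand_in())"
```

```text
the job is handed in; nothing more can be done
None
```

The lid is on the box with its knuckle in line. The pin is through all three knuckles with its grip against the ring, released, and the job was handed in at about 28 s; the hand-in returned no verdict.

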